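# Set the stop pin and hold a tag block square in the stamping jig

### The job

Get the stamping jig ready for a strike: take the brass-headed stop pin out of the punch stand and put it fully home in the jig's bushed hole, then pick up the wooden tag block and lay it flat on the jig bed. Press it into the corner so that one long side is flat against the aluminium fence and one end is against the stop pin, firmly but without slamming, and finish still holding it there, pressed against both. Leave the two letter punches in the stand and do not disturb the other things on the bench.

Things in the scene. Friction and masses are not known exactly. Their poses are not given: they have to be found in the camera images.
- jig: Dark steel bed of the letter-stamping jig, bolted to the bench: 140 mm along its x, 220 mm along its y, 30 mm thick. Origin: centre of its underside, on the bench. Its x points (roughly away from the robot) towards the fence, its y along the fence, z up. White rule marks run along the edge opposite the fence.
- fence: Aluminium bar fixed along the jig's far edge: 20 mm along x, 220 mm along y, 12 mm high (flush screws). Origin: centre of its underside, on the bed's top, 60 mm along the jig's x from the jig's origin; axes as the jig's. The face to press against looks to -x, at x = 50 mm in the jig's frame. Fingers that straddle the block's width must stay above the fence.
- pin_hole (a point): Centre of the mouth of the jig's only round hole for the pin, ringed by a brass bush, level with the bed's top: 9 mm across, 1.5 mm countersink, upright, through the 30 mm bed. At x = 25 mm, y = 75 mm in the jig's frame: 25 mm from the fence's face, in line with the middle of the block's end. The block goes on the hole's -y side.
- pin_head (a point): Stop pin: brass head 14 mm across, 22 mm high, over a steel shank 8 mm across, 28 mm long, with a tapered foot; 38 g, loose. The point is the middle of the head, 11 mm above its shoulder, 39 mm above the foot; z along the pin. It starts upright in one of the stand's three holes (which one varies), shoulder on the stand's top. Fully home in the jig, the shoulder rests on the bed.
- pin_foot (a point): Lower end of the stop pin's shank, on its axis.
- block_center (a point): Tag block, centre of the block half-way up: a beech block 50 mm along its x, 84 mm along its y, 42 mm high, with a steel anvil plate and an aluminium tag on its top (under 4 mm proud). About 0.26 kg (it varies). It starts flat on the bench, right of the jig, and slides on the bed against a few N of friction (the stops rub too). Both ends and both long sides are alike.
- stand: Oak punch stand, fixed: 50 mm along its x, 150 mm along its y, 38 mm high, with three square 9 mm holes 30 mm deep in a row along its y, 40 mm apart, the middle one at its centre. Origin: centre of its underside.
- punch_a: Letter punch, a plain steel 8 mm square bar 66 mm long, standing in a hole of the stand, its top 36 mm above the stand's top. Origin: its lower end. Stays where it is.
- punch_b: Another letter punch, the same.
- hammer: Claw hammer, 270 mm, lying beyond the jig. Bystander.
- tape: Roll of masking tape, 96 mm across, 24 mm high, lying flat. Bystander.
- mug: White mug, 82 mm across, 95 mm high. Bystander.
- marker: Grey and black marker pen, 128 mm, lying on the bench beyond the block. Bystander.
- jar: Empty glass jar, 68 mm across, 50 mm high. Bystander.
Things that resemble listed ones, but are neither listed nor needed, are in the scene too. Of the things shaped like the stand, the dark wooden one is meant.

How it is judged:
On the way, in this order (a step that is already met when the one before it is completed fails the run):
1. the stop pin is fully home and upright in the jig's hole (horizontal distance between pin_foot and pin_hole below 0.004 m and z of pin_foot in the frame of jig below 0.004 m and angle between pin_head's own z axis and vertical below 0.12 rad), for 0.2 s.
2. the block lies flat on the bed, square in the corner, pressed against fence and pin (contact force between block and fence above 2 N and contact force between block and pin above 2 N and z of block_center in the frame of jig below 0.0535 m and angle between the y axis of block_center and the y axis of jig, either way round below 0.05 rad), for 0.2 s.
At the end, for the whole second after the job is handed in: Pin home in the hole: within 2 mm of full depth, 4 mm of its axis, 7 degrees of upright. Block still held, at rest, flat on the bed within 2.5 mm, square to the fence within 3 degrees, within 4 mm across and 6 mm along the fence of the corner, pressing fence and pin with over 2 N each (all of step 1 and all of step 2 and x of block_center in the frame of jig between 0.021 and 0.029 m and y of block_center in the frame of jig between 0.02 and 0.032 m and z of block_center in the frame of jig above 0.048 m and angle between block_center's own z axis and vertical below 0.05 rad and linear speed of block below 0.01 m/s and (contact force between block and the fingers above 1 N or contact force between block and the arm above 1 N)); the arm keeps its last pose, push and grip.
It fails at once if the block is slammed or forced against the fence or the pin (over 60 N) (contact force between block and fence above 60 N or contact force between block and pin above 60 N).
It fails at once if a letter punch is pulled out or knocked over (distance of any of punch_a, punch_b from where it was at the start of the episode above 0.015 m).
It fails at once if a bystander is pushed more than 30 mm (distance of any of hammer, tape, mug, marker, jar from where it was at the start of the episode above 0.03 m).
It also fails if it takes over 72 s, if anything falls off the work surface, if the arm or the gripper's body presses on something with over 40 N, if the wrist force passes 120 N, or if a joint passes its speed limit or range.

### The arm

A 6-joint arm with a two-finger parallel gripper is mounted at the origin on the work surface. World frame = base frame: x ahead of the robot, y to its left, z up, the work surface at z = 0. Lengths are in m, angles in rad, forces in N, time in s.
With the tool pointing down it reaches from about 0.275 to 0.825 m from the base axis. Payload 5.2 kg.
Tool frame: the origin (TCP) lies between the finger pads; the fingertips stand 8 mm ahead of it and the grasp point (between the pads) lies 11 mm behind it; z points along the fingers, y is the line along which they close (so a half turn about z gives the same grasp; the last joint's range is limited). The gripper opens to 93 mm and grips with 3 to 60 N. Pads are 15 mm wide; open, the fingers measure 128 mm over their backs; the gripper's body (75 mm by 188 mm) begins 65 mm behind the grasp point.
Start: joints at [0.897, 0.259, 1.535, -0, 1.348, -0.203], TCP at [0.249, 0.49, 0.195] pointing down, gripper open.
Joint ranges: [-3.14, 3.14], [-0.91, 2.08], [0.19, 2.58], [-1.22, 4.36], [0.22, 2.71], [-3.12, 3.12]. Speed limits (rad/s): [2.57, 2.57, 3.14, 3.14, 3.14, 3.14].

### API

Orientations are given as a rotation vector (axis times angle).
In Python, from rig import manip gives the robot as it stands.
- The arm moves only by the tool servo_tool, never from a script. Its argument "moves" is one flat list of numbers, 6 for each row, row after row: the shift along the tool's x, y, z in mm, then the turn, a rotation vector about the tool's x, y, z in degrees. In form: [dx, dy, dz, rx, ry, rz, dx, dy, dz, rx, ry, rz, ...]. A call has 1 to 5 rows; each row is the pose to reach, as a shift and turn from the pose commanded when the call began, along the tool's axes at that moment; what a row does not reach only later rows make up. A row lasts 1/10 s, in which the tool goes at most 50 mm and 8.59 degrees, less where a joint would pass 70% of its speed; a pose out of reach is approached as far as the arm can. A call with a gripper value outside its range is refused whole. "jaw" is the finger opening in mm, from 0 to 93, set as the call begins (left out, the last holds). The fingers move at their own pace and stop on an object; the grip force is fixed at half the most. Time passes only in rows, so rows that repeat a pose let the fingers close. It gives the time, the measured TCP pose, the force, the opening and the grip force at its end, in the units of the state.
- manip.get_state(): the state, without advancing time (a new reading comes with each control period).
- manip.get_image(name): name is "side" or "top"; returns (picture, depth): 480x640x3 uint8, red, green, blue; 480x640 float32, m along the optical axis (not along the pixel's ray), 0 where there is no reading.
- manip.get_calibration(name): a dict with "fovy" (degrees; the focal length in pixels is half the picture's height over the tangent of half this angle, whatever the lens; pixels are square), "cx", "cy" (the principal point, pixels), "extrinsics" (4x4, takes a point from camera to world coordinates). Camera axes: x right, y up, looking along -z (the intrinsics and any distortion apply to the point x, -y, -z); pixel columns grow to the right and rows downward; lengths in m; the calibration is good to about 2 mm. A picture is of the moment at which its call begins. get_calibration takes no time and is no camera call.
- manip.close_job(): hands the job in; it is judged then, once.
Trained networks look in the newest picture that a camera, given by its name, has taken for a name from the list of things; names that differ only in an ending like _2 or _b are one class to them, and where a whole thing is asked for, a point or a joint stands for the part that bears it (a point fixed in the world has none). Each returns a list of dicts, best first, with "p" (0 to 1); they miss things now and then, are a little off and sometimes report something else, mostly with a low value. They report only what shows in the picture. A call takes as long as a camera call. They do not tell look-alikes from the thing itself.
- manip.find_in(label, camera): "at" ([column, row] in pixels, amid what is visible of it).
- manip.trace(label, camera): "region" (480x640 bool, what is visible of it) and "at" ([column, row] in pixels, amid what is visible of it).
- manip.landmark_of(label, camera): "at" ([column, row] in pixels: a listed point, or the origin of a listed thing).
The state is a dict: "t": time; "joints": joint angles; "joint_velocities": joint speeds; "effort": joint torques, N m; "ee_pos": TCP position; "tcp_rot": TCP orientation; "ft_force": force on the tool from outside, world axes, zero at the start; "moment": the same for the moment, N m; "grip_width": opening from 0.0 (shut) to 1.0 (fully open); "grasp_force": force on a finger pad.
Only numpy, scipy, OpenCV 4.12 (cv2) and the standard library are available. Lean on these libraries where they do the work, as an engineer would, in place of code of your own. Each camera call takes 0.05 s, during which the arm holds its last target. There are 200 camera calls.

## Working session

There is one attempt and no reset: what is moved stays moved. The work goes in short steps, Python scripts to look and compute and a tool call to move; the robot and the scene stay as the last step left them, time stands still between calls to the robot, and variables do not carry over. Pictures are saved under pics/ and viewed, at most 12 in all, crops included, and the job is handed in when it is done.

Besides the shell and the picture viewer there is one more tool, called after "Emit:" by a JSON object that holds its "method" and its "body", one argument or row to a line. servo_tool: Moves the arm, as the interface text tells. Its arguments: {"type":"object","properties":{"moves":{"type":"array"},"jaw":{"type":"number"}},"required":["moves"]}

```bash
ls; mkdir -p pics
cat > h.py <<'E'
import numpy as np, cv2
from rig import manip
def cal(n):
    c=manip.get_calibration(n); f=240/np.tan(np.radians(c["fovy"])/2)
    return c,f
def ray(n,uv):
    c,f=cal(n); E=np.array(c["extrinsics"]); 
    d=np.array([(uv[0]-c["cx"])/f,-(uv[1]-c["cy"])/f,-1.0])
    return E[:3,3],E[:3,:3]@d
def onz(n,uv,z):
    o,d=ray(n,uv); return o+d*(z-o[2])/d[2]
def cloud(n,D):
    c,f=cal(n); E=np.array(c["extrinsics"]); v,u=np.mgrid[:480,:640]
    P=np.stack([(u-c["cx"])/f*D,-(v-c["cy"])/f*D,-D],-1)
    return P@E[:3,:3].T+E[:3,3]
def proj(n,p):
    c,f=cal(n); E=np.linalg.inv(np.array(c["extrinsics"])); q=E[:3,:3]@np.array(p)+E[:3,3]
    return np.array([c["cx"]+f*q[0]/-q[2], c["cy"]-f*q[1]/-q[2]])
E
python3 - <<'E'
from h import *
for n in("top","side"):
    im,D=manip.get_image(n); cv2.imwrite(f"pics/{n}0.png",im[:,:,::-1]); np.savez(f"{n}0.npz",im=im,D=D)
    c,f=cal(n); print(n,c,f,(D==0).mean())
    for l in("jig","fence","pin_hole","pin_head","pin_foot","block_center","stand","punch_a","jar","mug","tape","marker","hammer"):
        print(l,[(np.round(r["at"],1).tolist(),round(r["p"],2)) for r in manip.landmark_of(l,n)][:4])
print(manip.get_state())
E
```

```text
pics
top {'fovy': 45.304204970216695, 'cx': 310.37239931128886, 'cy': 248.2952950174737, 'extrinsics': array([[ 2.17387691e-02,  9.84167606e-01, -1.75902098e-01,
         2.68787847e-01],
       [-9.99714958e-01,  1.96615267e-02, -1.35435276e-02,
         2.93724759e-04],
       [-9.87059736e-03,  1.76146379e-01,  9.84314495e-01,
         1.45284779e+00],
       [ 0.00000000e+00,  0.00000000e+00,  0.00000000e+00,
         1.00000000e+00]])} 575.0883856644869 0.004108072916666667
jig [([322.8, 245.5], 0.79)]
fence [([322.5, 220.6], 0.78)]
pin_hole [([295.8, 233.0], 0.94)]
pin_head [([179.3, 229.0], 0.4), ([162.2, 195.9], 0.2)]
pin_foot [([182.1, 234.2], 0.51), ([469.7, 210.8], 0.25)]
block_center [([431.8, 247.8], 0.82)]
stand [([183.5, 247.4], 0.86), ([211.0, 321.2], 0.71), ([128.4, 343.8], 0.62), ([124.3, 265.2], 0.56)]
punch_a [([185.4, 244.8], 0.45), ([190.4, 266.4], 0.44)]
jar [([507.5, 237.9], 0.72), ([324.4, 222.6], 0.32)]
mug [([469.5, 208.5], 0.67)]
tape [([162.7, 198.3], 0.85)]
marker [([413.8, 202.4], 0.65), ([471.7, 208.4], 0.65)]
hammer [([320.2, 165.2], 0.57)]
side {'fov
[... 864 characters left out ...]

{'t': 1.4, 'joints': array([ 8.97186259e-01,  2.58606699e-01,  1.53497771e+00,  8.88525201e-06,
        1.34797579e+00, -2.02805059e-01]), 'joint_velocities': array([ 1.15221646e-03, -5.33913818e-04,  1.20084547e-03,  5.50653599e-05,
        2.11408217e-03,  1.63229630e-03]), 'effort': array([-3.05732920e-05, -4.37203074e+01, -2.84302604e+01,  7.18977372e-02,
        3.13589175e-02,  1.52960695e-05]), 'ee_pos': array([0.24947714, 0.49019356, 0.19475809]), 'tcp_rot': array([7.32729120e-01, 3.05494275e+00, 5.19356781e-05]), 'ft_force': array([ 0.82922201, -0.21927911, -0.15772199]), 'moment': array([-0.04308396, -0.00211949, -0.02886819]), 'grasp_force': 0.0, 'grip_width': 0.9998069612867347}
```

View pics/top0.png

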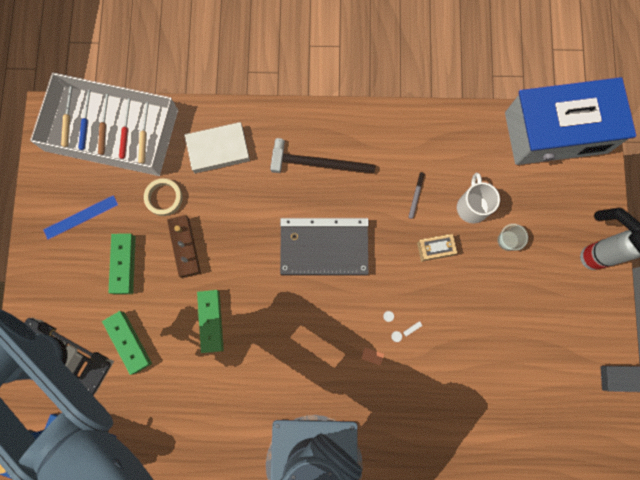

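View pics/side0.png

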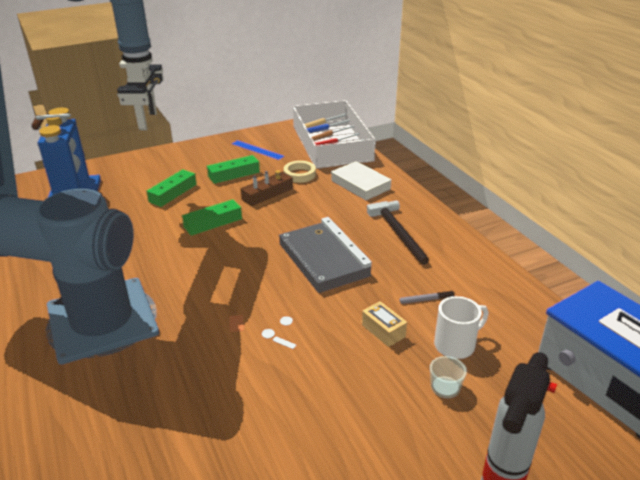

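The top view shows four stand-shaped things: green at (121,264), (126,343) and (209,321), and dark wood at (184,247). The dark wooden one fits the description, and the brass head seems to be in its far hole, near (178,229). The jig is at (324,246), with the bush at (295,236), and the block is at (438,247). I'll check this in an enlarged crop and measure.

```bash
cat > m.py <<'E'
from h import *
def rect(pts):  # fit min-area rect in mm
    (c,s,a)=cv2.minAreaRect((pts[:,:2]*1000).astype(np.float32)); return np.round(c,1),np.round(s,1),round(a,1)
for n in("top","side"):
    z=np.load(f"{n}0.npz"); D=z["D"]; P=cloud(n,D); manip.get_image(n)
    b=P[(P[...,2]<.01)&(P[...,0]>.3)&(P[...,0]<.7)&(abs(P[...,1])<.35)&(D>0)]; print(n,"bench z",np.median(b[:,2]))
    boxes={"stand":(.40,.60,.25,.42,.030,.046),"jigbed":(.38,.62,-.2,.16,.025,.036),"fence":(.38,.62,-.2,.16,.038,.05),"block":(.40,.55,-.40,-.2,.036,.055),
     "pins":(.40,.60,.25,.42,.050,.09)}
    for k,(x0,x1,y0,y1,z0,z1) in boxes.items():
        m=(P[...,0]>x0)&(P[...,0]<x1)&(P[...,1]>y0)&(P[...,1]<y1)&(P[...,2]>z0)&(P[...,2]<z1)&(D>0)
        nn,lab,st,ce=cv2.connectedComponentsWithStats(m.astype(np.uint8),connectivity=4)
        for i in range(1,nn):
            if st[i,4]<(4 if k=="pins" else 30): continue
            p=P[lab==i]; print(n,k,st[i,4],rect(p),"z",np.round(np.median(p[:,2])*1000,1),"px",ce[i].round(1),"zmax",p[:,2].max().round(4))
    h=manip.landmark_of("pin_hole",n); print("hole",onz(n,h[0]["at"],.03))
t=np.load("top0.npz")["im"];s=np.load("side0.npz")["im"]
a=cv2.resize(t[205:285,150:220],None,fx=5.6,fy=5.6,interpolation=cv2.INTER_CUBIC)
b=cv2.resize(s[165:210,235:300],None,fx=6,fy=6,interpolation=cv2.INTER_CUBIC)
W=np.zeros((450,800,3),np.uint8);W[:a.shape[0],:a.shape[1]]=a;W[:b.shape[0],400:400+b.shape[1]]=b
cv2.imwrite("pics/c1.png",W[:,:,::-1])
E
python3 m.py
```

```text
top bench z -0.001541668654247541
top stand 1108 (array([524. , 342.1]), array([152.2,  52.1]), 15.1) z 36.6 px [182.5 245.8] zmax 0.046
top stand 81 (array([406.4, 274.3]), array([48.6, 12.6]), 90.0) z 36.5 px [207.5 292.6] zmax 0.0421
top jigbed 3578 (array([520.9, -13.6]), array([124.3, 219.4]), 1.1) z 28.9 px [323.8 249.9] zmax 0.036
top fence 569 (array([589.2, -13.1]), array([ 21.5, 216.5]), 1.1) z 41.3 px [323.6 221.7] zmax 0.0486
top block 546 (array([ 531.7, -297.8]), array([49.3, 84.9]), 10.8) z 41.2 px [437.2 247.8] zmax 0.0498
top pins 26 (array([561.5, 352.2]), array([12.7, 12.4]), 47.7) z 57.0 px [177.1 228.4] zmax 0.063
top pins 18 (array([522.4, 340.7]), array([7.4, 7.1]), 12.7) z 67.6 px [180.  243.5] zmax 0.0739
top pins 21 (array([484.4, 330.4]), array([7.3, 7.4]), 5.0) z 69.1 px [183.2 258.8] zmax 0.0772
hole [0.55864248 0.06200428 0.03      ]
side bench z 0.0007033181480006756
side stand 540 (array([523.7, 338.7]), array([154.5,  65.9]), 14.7) z 38.0 px [265.3 184.2] zmax 0.0459
side stand 45 (array([405.9, 275.5]), array([13.6, 49.5]), 5.6) z 38.6 px [235.  203.2] zmax 0.0439
side jigbed 2858 (array([527.5, -16.4]), array([140.7, 229.5]), 1.3) z 30.6 px [321.1 253.1] zmax 0.036
side fence 483 (array([589.8, -15.6]), array([ 24.3, 226.2]), 0.9) z 42.2 px [346.  241.3] zmax 0.0488
side block 637 (array([ 530.2, -301.1]), array([51.6, 89.2]), 9.4) z 43.3 px [381.7 317.3] zmax 0.0502
side pins 27 (array([561.8, 348.5]), array([26.8, 11.8]), 68.3) z 56.7 px [277.1 172.6] zmax 0.0657
side pins 27 (array([522.4, 336.7]), array([15.8,  8.7]), 67.6) z 64.5 px [265.7 174.7] zmax 0.0759
side pins 31 (array([485.9, 329.1]), array([21.6,  9.2]), 72.6) z 63.0 px [254.4 179.5] zmax 0.0754
hole [0.54505054 0.06080779 0.03      ]
```

View pics/c1.png

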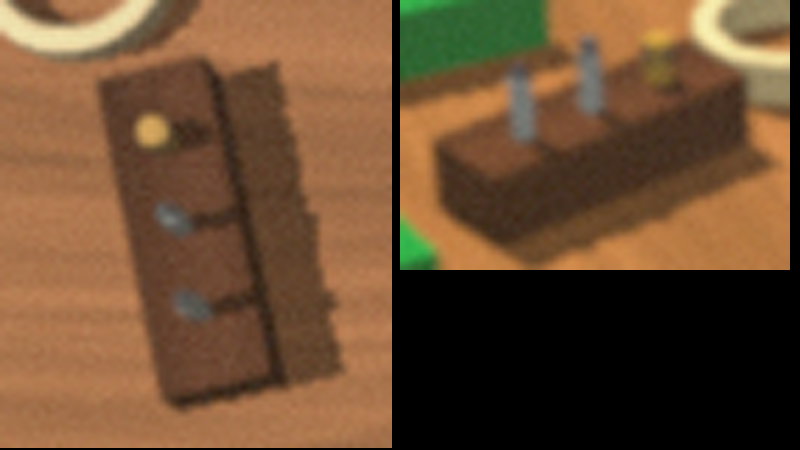

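The crop confirms it: the brass pin is in the far hole of the dark stand at top (177,228), world ≈ (0.562, 0.351). The two grey punches are in the middle and near holes.

```bash
cat > g.py <<'E'
from h import *
from scipy.spatial.transform import Rotation as Rn
import sys
def goal(x,y,z,ang):
    s=manip.get_state(); R=Rn.from_rotvec(s["tcp_rot"]); a=np.radians(ang)
    ty=np.array([np.cos(a),np.sin(a),0]); tz=np.array([0,0,-1.]); G=Rn.from_matrix(np.stack([np.cross(ty,tz),ty,tz],1))
    d=R.inv().apply(np.array([x,y,z])-s["ee_pos"])*1000
    print("shift",d.round(1),"turn",np.degrees((R.inv()*G).as_rotvec()).round(2),"t",s["t"],"F",np.round(s["ft_force"],1),"pos",s["ee_pos"].round(4),"grip",s["grip_width"]*93,s["grasp_force"])
if __name__=="__main__": goal(*map(float,sys.argv[1:5]))
E
python3 g.py .562 .351 .13 105.3
```

```text
shift [-341.7   17.7   64.8] turn [  0.    -0.   -42.27] t 1.6 F [0.8 0.8 0.4] pos [0.2494 0.4902 0.1948] grip 92.99511382544543 0.0
```

Emit:
{"method": "servo_tool", "body": {
  "moves": [-50,3,0,0,0,-8,-100,6,0,0,0,-16,-150,9,0,0,0,-24,-200,12,0,0,0,-32,-245,14,0,0,0,-40],
  "jaw": 60
}}

```text
t: 2.1
ee_pos: [0.4756, 0.3907, 0.1949]
tcp_rot: [-0.366, 3.12, 0.0]
ft_force: [0.7, 0.4, -1.1]
grip_width: 0.656
grasp_force: 0.0
```

```bash
python3 g.py .562 .351 .13 105.3
```

```text
shift [-74.8 -58.7  64.9] turn [ 0.02  0.02 -1.92] t 2.1 F [ 0.7  0.4 -1.1] pos [0.4756 0.3907 0.1949] grip 61.03426897371795 0.0
```

Emit:
{"method": "servo_tool", "body": {
  "moves": [-35,-30,10,0,0,-1,-75,-59,30,0,0,-2,-75,-59,65,0,0,-2,-75,-59,65,0,0,-2],
  "jaw": 50
}}

```text
t: 2.5
ee_pos: [0.5584, 0.3483, 0.1239]
tcp_rot: [0.405, -3.105, 0.004]
ft_force: [-0.4, -0.5, -1.0]
grip_width: 0.536
grasp_force: 0.0
```

```bash
python3 g.py .562 .351 .05 105.3
python3 - <<'E'
from h import *
im,D=manip.get_image("side"); cv2.imwrite("pics/s1.png",cv2.resize(im[100:220,200:360,::-1],None,fx=5,fy=5,interpolation=cv2.INTER_CUBIC))
E
```

```text
shift [-4.9  1.8 73.9] turn [-0.07 -0.59 -0.44] t 2.5 F [-0.4 -0.5 -1. ] pos [0.5584 0.3483 0.1239] grip 49.8225032738286 0.0
```

View pics/s1.png

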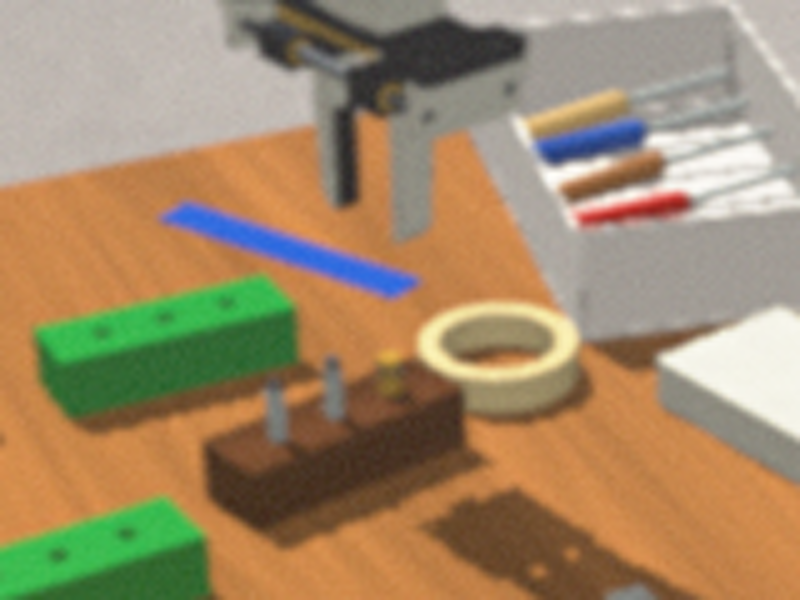

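The fingers hang over the pin head (crop 390,360) and straddle it across the stand's width, so it is clear to descend.

Emit:
{"method": "servo_tool", "body": {
  "moves": [0,0,0,0,0,0,0,0,0,0,0,0]
}}

```text
t: 2.75
ee_pos: [0.5605, 0.3524, 0.1322]
tcp_rot: [-0.413, 3.111, 0.002]
ft_force: [1.3, 0.2, 0.0]
grip_width: 0.536
grasp_force: 0.0
```

```bash
python3 g.py .562 .351 .05 105.3
```

```text
shift [-0.8 -1.8 82.2] turn [ 0.03  0.19 -0.19] t 2.75 F [1.3 0.2 0. ] pos [0.5605 0.3524 0.1322] grip 49.845304509161 0.0
```

Emit:
{"method": "servo_tool", "body": {
  "moves": [-1,-2,30,0,0,0,-1,-2,55,0,0,0,-1,-2,73,0,0,0,-1,-2,81,0,0,0,-1,-2,81,0,0,0]
}}

```text
t: 3.25
ee_pos: [0.5613, 0.35, 0.0491]
tcp_rot: [0.412, -3.114, -0.0]
ft_force: [-0.1, -0.9, -0.6]
grip_width: 0.541
grasp_force: 0.0
```

Emit:
{"method": "servo_tool", "body": {
  "moves": [0,0,0,0,0,0,0,0,0,0,0,0]
}}

```text
t: 3.45
ee_pos: [0.5628, 0.35, 0.0506]
tcp_rot: [-0.411, 3.112, 0.001]
ft_force: [-0.1, -0.6, -0.2]
grip_width: 0.538
grasp_force: 0.0
```

Emit:
{"method": "servo_tool", "body": {
  "moves": [0,0,0,0,0,0,0,0,0,0,0,0,0,0,0,0,0,0,0,0,0,0,0,0,0,0,0,0,0,0],
  "jaw": 0
}}

```text
t: 3.95
ee_pos: [0.5618, 0.3493, 0.0487]
tcp_rot: [0.411, -3.115, 0.0]
ft_force: [-0.6, 0.8, 1.0]
grip_width: 0.157
grasp_force: 0.0
```

Emit:
{"method": "servo_tool", "body": {
  "moves": [0,0,0,0,0,0,0,0,0,0,0,0]
}}

```text
t: 4.15
ee_pos: [0.5618, 0.3493, 0.0487]
tcp_rot: [0.411, -3.114, 0.0]
ft_force: [0.1, -0.4, 0.6]
grip_width: 0.01
grasp_force: 0.0
```

The jaws shut fully, so the pin isn't between the pads. I'll look.

Run:
```python
from h import *
t,D=manip.get_image("top");s,Ds=manip.get_image("side");np.savez("t2.npz",t=t,D=D,s=s,Ds=Ds)
a=cv2.resize(t[190:290,140:220],None,fx=5,fy=5,interpolation=cv2.INTER_CUBIC)
b=cv2.resize(s[130:210,235:315],None,fx=5,fy=5,interpolation=cv2.INTER_CUBIC)
W=np.zeros((500,800,3),np.uint8);W[:500,:400]=a;W[:400,400:]=b
cv2.imwrite("pics/c2.png",W[:,:,::-1])
p=manip.get_state()["ee_pos"]; print(proj("top",p),proj("side",p),proj("side",[.562,.351,.049]))
```

```text
[178.9450545  229.13453092] [277.01742121 174.87420101] [276.84914485 174.52163785]
```

View pics/c2.png

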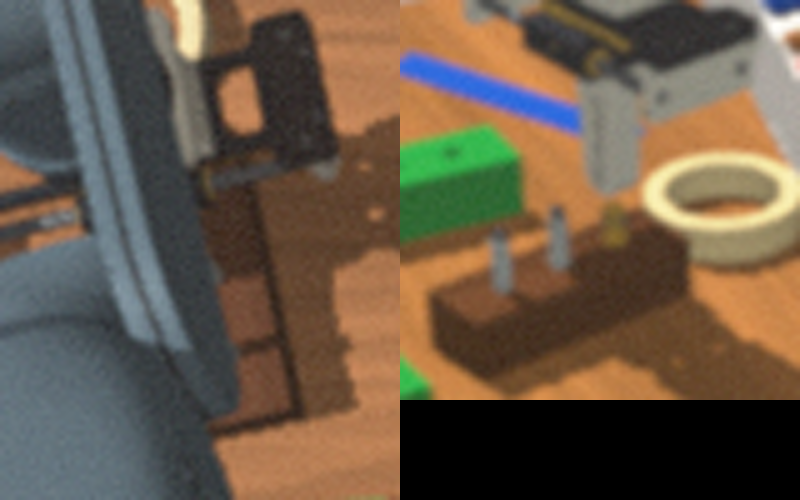

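The side view shows the closed fingertips at (277,168), just above the pin head (278,175). They are higher than the state says, so I'll check with depth.

Run:
```python
from h import *
z=np.load("t2.npz");P=cloud("side",z["Ds"])
for v in range(146,180,2):
    print(v,[tuple((P[v,u]*1000).round().astype(int)) for u in (272,275,278,281)])
print(manip.get_state()["joints"])
```

```text
146 [(np.int64(538), np.int64(315), np.int64(160)), (np.int64(556), np.int64(338), np.int64(146)), (np.int64(544), np.int64(287), np.int64(171)), (np.int64(551), np.int64(281), np.int64(172))]
148 [(np.int64(552), np.int64(352), np.int64(135)), (np.int64(557), np.int64(341), np.int64(139)), (np.int64(560), np.int64(328), np.int64(144)), (np.int64(572), np.int64(334), np.int64(138))]
150 [(np.int64(552), np.int64(353), np.int64(128)), (np.int64(555), np.int64(338), np.int64(134)), (np.int64(560), np.int64(328), np.int64(137)), (np.int64(569), np.int64(328), np.int64(136))]
152 [(np.int64(551), np.int64(351), np.int64(123)), (np.int64(556), np.int64(340), np.int64(127)), (np.int64(561), np.int64(331), np.int64(130)), (np.int64(572), np.int64(335), np.int64(125))]
154 [(np.int64(553), np.int64(358), np.int64(113)), (np.int64(555), np.int64(340), np.int64(121)), (np.int64(559), np.int64(326), np.int64(126)), (np.int64(572), np.int64(336), np.int64(119))]
156 [(np.int64(552), np.int64(356), np.int64(108)), (np.int64(557), np.int64(346), np.int64(111)), (np.int64(559), np.int64(327), np.in
[... 1536 characters left out ...]
584), np.int64(373), np.int64(41))]
174 [(np.int64(583), np.int64(445), np.int64(0)), (np.int64(557), np.int64(352), np.int64(51)), (np.int64(562), np.int64(342), np.int64(55)), (np.int64(578), np.int64(358), np.int64(43))]
176 [(np.int64(555), np.int64(371), np.int64(36)), (np.int64(557), np.int64(354), np.int64(44)), (np.int64(562), np.int64(342), np.int64(49)), (np.int64(575), np.int64(351), np.int64(41))]
178 [(np.int64(548), np.int64(355), np.int64(39)), (np.int64(555), np.int64(349), np.int64(40)), (np.int64(562), np.int64(342), np.int64(42)), (np.int64(571), np.int64(343), np.int64(39))]
[ 3.88031718e-01  5.72789281e-01  1.42544535e+00 -1.04484349e-05
  1.14342555e+00 -1.44500037e+00]
```

Run:
```python
from h import *
# s1: near finger tip seen at px ~ (281.5,148); TCP then (.5584,.3483,.1239..0.132), closing dir 105deg
for z in(.116,.124,.14,.15): print(z,proj("side",[.562+.262*.033,.351-.965*.033,z]))
```

```text
0.116 [283.07181315 157.51454892]
0.124 [282.96179714 154.91735148]
0.14 [282.74000114 149.68131407]
0.15 [282.60017069 146.38027392]
```

Emit:
{"method": "servo_tool", "body": {
  "moves": [0,0,0,0,0,0,0,0,0,0,0,0,0,0,0,0,0,0,0,0,0,0,0,0,0,0,0,0,0,0],
  "jaw": 45
}}

```text
t: 4.75
ee_pos: [0.5618, 0.3494, 0.0487]
tcp_rot: [0.411, -3.115, 0.0]
ft_force: [0.7, 0.1, 0.2]
grip_width: 0.386
grasp_force: 0.0
```

Emit:
{"method": "servo_tool", "body": {
  "moves": [0,0,8,0,0,0,0,0,16,0,0,0,0,0,20,0,0,0,0,0,20,0,0,0,0,0,20,0,0,0]
}}

```text
t: 5.25
ee_pos: [0.5617, 0.3493, 0.0284]
tcp_rot: [0.411, -3.114, 0.0]
ft_force: [-1.0, 0.3, 0.1]
grip_width: 0.484
grasp_force: 0.0
```

Run:
```python
from h import *
s,Ds=manip.get_image("side");np.savez("t3.npz",s=s,Ds=Ds);P=cloud("side",Ds)
b=cv2.resize(s[130:210,235:315],None,fx=7,fy=7,interpolation=cv2.INTER_CUBIC)
cv2.imwrite("pics/c3.png",b[:,:,::-1])
m=(P[...,0]>.5)&(P[...,0]<.62)&(P[...,1]>.29)&(P[...,1]<.42)&(P[...,2]>.043)&(P[...,2]<.1)
n,l,st,ce=cv2.connectedComponentsWithStats(m.astype(np.uint8))
for i in range(1,n):
    if st[i,4]>5: p=P[l==i]*1000; print(st[i],ce[i].round(),np.median(p,0).round(),np.percentile(p,3,0).round(),np.percentile(p,97,0).round())
print(manip.get_state()["ft_force"],manip.get_state()["ee_pos"])
```

```text
[266 156  22  23 250] [277. 168.] [561. 348.  76.] [544. 308.  49.] [578. 379.  99.]
[264 171   5  12  36] [266. 176.] [524. 338.  61.] [520. 332.  43.] [528. 343.  74.]
[ 0.15518426 -0.92781013 -0.1384025 ] [0.56193826 0.34937984 0.02874584]
```

View pics/c3.png

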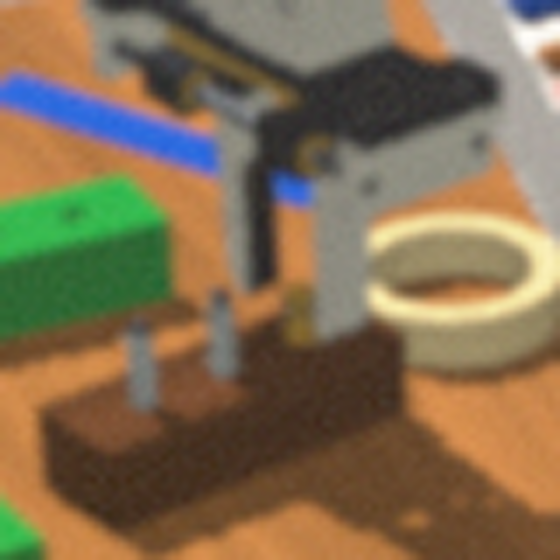

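The fingers straddle the head, with the near tip at about (283,178), z ≈ 0.05. The tips are really about 22 mm above the reported TCP z. I'll go 6 mm lower and close.

Emit:
{"method": "servo_tool", "body": {
  "moves": [0,0,3,0,0,0,0,0,6,0,0,0,0,0,6,0,0,0,0,0,6,0,0,0,0,0,6,0,0,0],
  "jaw": 0
}}

```text
t: 5.8
ee_pos: [0.5617, 0.35, 0.0229]
tcp_rot: [-0.41, 3.115, 0.002]
ft_force: [-0.3, 1.3, -0.9]
grip_width: 0.137
grasp_force: 29.9
```

Emit:
{"method": "servo_tool", "body": {
  "moves": [0,0,0,0,0,0,0,0,0,0,0,0,0,0,0,0,0,0]
}}

```text
t: 6.1
ee_pos: [0.5617, 0.3499, 0.0229]
tcp_rot: [-0.411, 3.114, 0.001]
ft_force: [-1.8, 3.2, 0.3]
grip_width: 0.14
grasp_force: 29.9
```

Gripped at 13 mm. Now lifting straight up.

Emit:
{"method": "servo_tool", "body": {
  "moves": [0,0,-15,0,0,0,0,0,-30,0,0,0,0,0,-50,0,0,0,0,0,-80,0,0,0,0,0,-80,0,0,0]
}}

```text
t: 6.6
ee_pos: [0.5653, 0.3499, 0.1093]
tcp_rot: [-0.409, 3.105, 0.002]
ft_force: [0.6, -0.0, 0.3]
grip_width: 0.141
grasp_force: 29.9
```

```bash
python3 g.py .5525 .0612 .115 91.1
python3 - <<'E'
from h import *
# bush: refine hole position with brass-coloured pixels from initial pictures
for n,r in(("top",(225,245,285,305)),("side",(222,240,305,330))):
    im=np.load(f"{n}0.npz")["im"].astype(int); a=im[r[0]:r[1],r[2]:r[3]]; w=np.clip(a[...,0]-a[...,2]-15,0,None); w[w<.35*w.max()]=0
    v,u=np.mgrid[r[0]:r[1],r[2]:r[3]]; uv=[(w*u).sum()/w.sum(),(w*v).sum()/w.sum()]; print(n,uv,(w>0).sum(),onz(n,uv,.03), onz(n,uv,.0285))
E
```

```text
shift [  87.1 -275.5   -6.5] turn [ 0.07  0.56 13.92] t 6.6 F [ 0.6 -0.   0.3] pos [0.5653 0.3499 0.1093] grip 13.132013655151395 29.89333838224411
top [np.float64(293.9745627980922), np.float64(236.17408585055645)] 34 [0.55330166 0.06192557 0.03      ] [0.5536016  0.06199055 0.0285    ]
side [np.float64(310.9408498825539), np.float64(223.72090540251975)] 56 [0.55282924 0.1010938  0.03      ] [0.55378283 0.10317749 0.0285    ]
```

Emit:
{"method": "servo_tool", "body": {
  "moves": [15,-47,0,0,0,3,30,-94,0,0,0,6,45,-142,0,0,0,9,60,-189,0,0,0,12,72,-230,0,0,0,14]
}}

```text
t: 7.1
ee_pos: [0.5513, 0.1057, 0.1033]
tcp_rot: [-0.025, 3.141, -0.002]
ft_force: [0.8, -0.4, 1.3]
grip_width: 0.14
grasp_force: 29.9
```

Emit:
{"method": "servo_tool", "body": {
  "moves": [0,0,0,0,0,0,0,0,0,0,0,0]
}}

```text
t: 7.3
ee_pos: [0.5521, 0.1071, 0.1033]
tcp_rot: [-0.024, 3.141, -0.0]
ft_force: [0.6, 0.4, -0.2]
grip_width: 0.14
grasp_force: 29.9
```

```bash
python3 g.py .553 .0616 .060 91.1
```

```text
shift [ -0.2 -45.5  43.3] turn [-0.01  0.03 -0.23] t 7.3 F [ 0.6  0.4 -0.2] pos [0.5521 0.1071 0.1033] grip 13.04478824862287 29.890429079532623
```

Now hover with the foot about 15 mm above the bed, and look.

Emit:
{"method": "servo_tool", "body": {
  "moves": [0,-25,15,0,0,0,0,-45,43,0,0,0,0,-45,43,0,0,0,0,-45,43,0,0,0,0,-45,43,0,0,0]
}}

```text
t: 7.8
ee_pos: [0.5535, 0.065, 0.0608]
tcp_rot: [-0.03, 3.14, 0.0]
ft_force: [-0.2, -0.2, -0.4]
grip_width: 0.14
grasp_force: 29.9
```

```bash
python3 g.py .553 .0616 .060 91.1
python3 - <<'E'
from h import *
s,Ds=manip.get_image("side");t,Dt=manip.get_image("top");np.savez("t4.npz",s=s,Ds=Ds,t=t,Dt=Dt)
for l in("pin_foot","pin_head","pin_hole"): print(l,[(np.round(r["at"],1),r["p"]) for r in manip.landmark_of(l,"side")][:2])
print("proj hole",proj("side",[.553,.0616,.03]),"foot if straight",proj("side",[.553,.0616,.047]))
a=cv2.resize(s[185:245,280:360],None,fx=5,fy=5,interpolation=cv2.INTER_CUBIC)
b=cv2.resize(t[190:270,255:335],None,fx=5,fy=5,interpolation=cv2.INTER_CUBIC)
W=np.zeros((400,800,3),np.uint8);W[:300,:400]=a;W[:,400:]=b
cv2.imwrite("pics/c4.png",W[:,:,::-1])
E
```

```text
shift [ 0.6 -3.4  0.8] turn [0.01 0.09 0.01] t 7.8 F [-0.2 -0.2 -0.4] pos [0.5535 0.065  0.0608] grip 13.01677051627401 29.890407621860504
pin_foot [(array([317.5, 223.5]), 0.46)]
pin_head [(array([316.2, 210. ]), 0.43)]
pin_hole [(array([314.8, 230.5]), 0.67)]
proj hole [317.60007766 231.3711586 ] foot if straight [317.55753403 225.77050051]
```

View pics/c4.png

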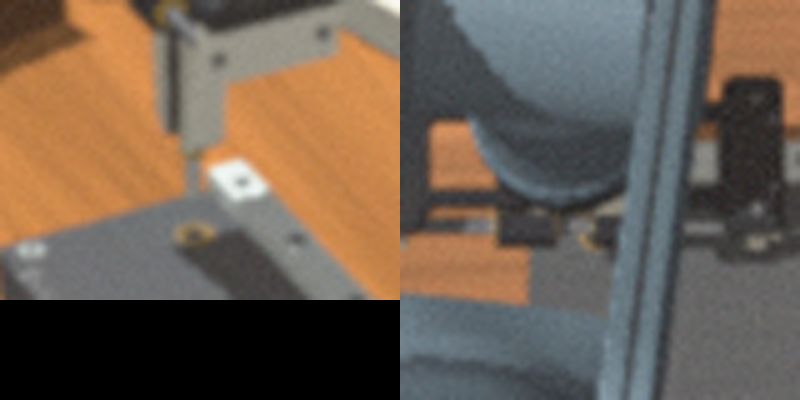

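Side view: the bush is at about (318.8,232) and the pin foot at (318.6,223.6), directly above it. I'll work out the residual.

Run:
```python
from h import *
z=np.load("t4.npz");s=z["s"].astype(int)
a=s[226:238,310:328]; print((a[...,0]-a[...,2])); 
b=s[213:227,312:326]; print(b.sum(2)//3)
for r in range(216,227): print(r,s[r,312:326].tolist())
```

```text
[[23 12  3 -2 -6 -2 -4 -3 -6 -6 -4 -6 -1 -3 -1 -1 -2 -1]
 [-4 -3 -7 -5 -7 -2 -6 -7 -5 -3 -4 -5 -5 -3 -2 -2  0  0]
 [-7 -4 -5 -8 -3 -6 -3 -4  5  6  1 -2 -2  0 -6  0 -3  3]
 [-2  0 -5 -5  0  5 15 19 26 28 26 15  5  1 -6 -5 -4 -1]
 [-4 -1 -4 -6  7 31 46 45 45 45 52 54 28  6 -1 -2 -1 -4]
 [-4 -2 -2 -2 15 44 53 44 29 31 51 63 45 13  4  1  2  2]
 [-1 -3 -2 -3 15 41 48 35 18 26 37 52 37 13  5  2  7  6]
 [-2 -4 -2 -3  4 19 31 34 29 30 35 30 17  7  2  8  2  4]
 [-3 -2 -6 -1 -5  4 10 13 21 18 17 10  2  3  6  2  4  4]
 [-4 -3 -1 -5 -2  0  3  8  8  4  6  5  4  5  4  6  7  5]
 [-3 -5 -2 -4 -5 -2  2  3  4  8  2  2  5  6  6  4  6  6]
 [-4 -6 -3 -4 -4 -3 -3 -3  3  3  5  6  5  5  4  4  5  8]]
[[135 142 133 133 135 137 141 141 141 139 141 138 141 140]
 [130 137 137 135 130 136 135 127 129 136 142 144 146 144]
 [135 136 133 130 126 125 121 111 122 137 147 152 145 147]
 [135 133 134 131 124 116 107 111 122 140 152 154 154 161]
 [141 135 135 128 131 124 122 126 143 156 170 181 188 203]
 [139 139 134 131 130 128 127 135 146 173 202 220 231 236]
 [138 141 137 139 133 129 130 129 145 174 215 237 241 242]
 [
[... 2331 characters left out ...]
, 121, 85], [160, 121, 96], [154, 123, 101], [143, 122, 110], [129, 124, 121], [122, 128, 124], [122, 124, 122], [121, 118, 121], [119, 121, 120], [120, 121, 123], [132, 137, 134], [148, 152, 148], [170, 175, 169]]
225 [[149, 121, 106], [136, 118, 111], [129, 117, 111], [120, 116, 112], [117, 117, 117], [114, 118, 117], [117, 119, 119], [112, 115, 113], [111, 114, 117], [114, 116, 118], [113, 115, 117], [124, 127, 126], [142, 144, 142], [153, 158, 153]]
226 [[120, 117, 117], [118, 118, 120], [114, 117, 120], [114, 116, 116], [115, 117, 119], [114, 116, 117], [110, 116, 116], [110, 115, 116], [115, 115, 119], [111, 114, 117], [111, 111, 112], [115, 117, 118], [131, 134, 132], [144, 147, 145]]
```

Emit:
{"method": "servo_tool", "body": {
  "moves": [0,-3,4,0,0,0,0,-3,10,0,0,0,0,-3,14,0,0,0,0,-3,14,0,0,0,0,-3,14,0,0,0]
}}

```text
t: 8.55
ee_pos: [0.5526, 0.0605, 0.0454]
tcp_rot: [0.028, -3.141, -0.0]
ft_force: [-0.6, -0.6, -0.5]
grip_width: 0.141
grasp_force: 29.9
```

```bash
python3 g.py .553 .0616 .044 91.1
```

```text
shift [-0.5  1.1  1.4] turn [ 0.01 -0.04 -0.08] t 8.55 F [-0.6 -0.6 -0.5] pos [0.5526 0.0605 0.0454] grip 13.109928606646093 29.890269935131073
```

Emit:
{"method": "servo_tool", "body": {
  "moves": [-0.5,1,2,0,0,0,-0.5,1,4,0,0,0,-0.5,1,6,0,0,0,-0.5,1,6,0,0,0]
}}

```text
t: 8.95
ee_pos: [0.5529, 0.061, 0.0395]
tcp_rot: [0.029, -3.141, 0.002]
ft_force: [0.2, -3.5, -0.3]
grip_width: 0.139
grasp_force: 29.9
```

A light −y side load shows the foot has entered the countersink, so I'll follow it.

Emit:
{"method": "servo_tool", "body": {
  "moves": [0,-0.8,2,0,0,0,0,-0.8,4,0,0,0,0,-0.8,6,0,0,0,0,-0.8,6,0,0,0]
}}

```text
t: 9.35
ee_pos: [0.5529, 0.0606, 0.0333]
tcp_rot: [0.028, -3.141, 0.0]
ft_force: [-1.4, -2.3, -1.8]
grip_width: 0.141
grasp_force: 29.9
```

Emit:
{"method": "servo_tool", "body": {
  "moves": [0,-0.4,4,0,0,0,0,-0.4,8,0,0,0,0,-0.4,12,0,0,0,0,-0.4,14,0,0,0,0,-0.4,14,0,0,0]
}}

```text
t: 9.85
ee_pos: [0.5529, 0.0605, 0.0191]
tcp_rot: [0.028, -3.141, -0.0]
ft_force: [-2.5, -0.6, -1.5]
grip_width: 0.141
grasp_force: 29.9
```

Emit:
{"method": "servo_tool", "body": {
  "moves": [0.5,0,2,0,0,0,0.5,0,4,0,0,0,0.5,0,5,0,0,0,0.5,0,5,0,0,0]
}}

```text
t: 10.25
ee_pos: [0.5528, 0.0605, 0.0148]
tcp_rot: [-0.028, 3.141, 0.0]
ft_force: [-1.6, -0.8, 0.8]
grip_width: 0.139
grasp_force: 29.9
```

Emit:
{"method": "servo_tool", "body": {
  "moves": [0,0,1,0,0,0,0,0,2,0,0,0,0,0,2,0,0,0]
}}

```text
t: 10.55
ee_pos: [0.5531, 0.0605, 0.0145]
tcp_rot: [-0.028, 3.14, -0.0]
ft_force: [-6.9, -1.0, 13.9]
grip_width: 0.138
grasp_force: 30.0
```

It is seated, with 14 N pushing back. Releasing and rising.

Emit:
{"method": "servo_tool", "body": {
  "moves": [0,0,-1,0,0,0,0,0,-1,0,0,0,0,0,-1,0,0,0,0,0,-1,0,0,0,0,0,-1,0,0,0],
  "jaw": 32
}}

```text
t: 11.05
ee_pos: [0.5528, 0.0604, 0.0135]
tcp_rot: [0.028, -3.141, -0.0]
ft_force: [0.4, -0.5, -0.4]
grip_width: 0.342
grasp_force: 0.0
```

Emit:
{"method": "servo_tool", "body": {
  "moves": [0,0,-20,0,0,0,0,0,-50,0,0,0,0,0,-90,0,0,0,0,-50,-100,0,0,0,0,-100,-100,0,0,0]
}}

```text
t: 11.55
ee_pos: [0.5565, -0.0388, 0.1165]
tcp_rot: [-0.034, 3.136, -0.002]
ft_force: [0.2, -0.2, 0.1]
grip_width: 0.344
grasp_force: 0.0
```

```bash
python3 g.py .531 -.299 .11 10.2
python3 - <<'E'
from h import *
s,Ds=manip.get_image("side");P=cloud("side",Ds)
for l in("pin_foot","pin_head","pin_hole"): print(l,[(np.round(r["at"],1),r["p"]) for r in manip.landmark_of(l,"side")][:2])
m=(abs(P[...,0]-.553)<.02)&(abs(P[...,1]-.06)<.02)&(P[...,2]>.04); print(m.sum(),P[m].max(0),np.argwhere(m).mean(0)[::-1],"exp",proj("side",[.553,.061,.046]))
cv2.imwrite("pics/c5.png",cv2.resize(s[190:260,270:370,::-1],None,fx=5,fy=5,interpolation=cv2.INTER_CUBIC))
E
```

```text
shift [  31.2 -259.6    6.7] turn [ 0.15  0.32 81.06] t 11.55 F [ 0.2 -0.2  0.1] pos [ 0.5565 -0.0388  0.1165] grip 31.963009875257807 0.0
pin_foot [(array([319. , 241.7]), 0.57)]
pin_head []
pin_hole [(array([312.4, 228.2]), 0.92), (array([299.7, 173.8]), 0.46)]
73 [0.5611816  0.0703473  0.26998752] [317.61643836 189.91780822] exp [317.66278699 226.21973385]
```

View pics/c5.png

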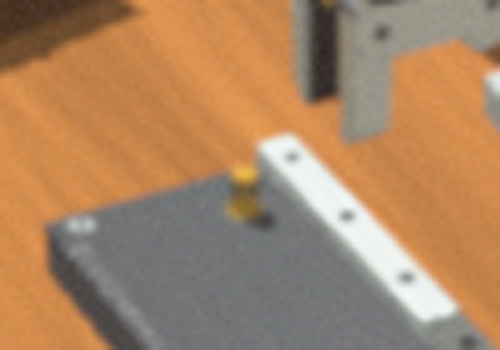

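The pin head sits on the bed at about (318,228), upright and home. On to the block.

Emit:
{"method": "servo_tool", "body": {
  "moves": [4,-30,0,0,0,8,8,-60,0,0,0,16,12,-90,0,0,0,24,16,-130,0,0,0,32,20,-160,0,0,0,40],
  "jaw": 76
}}

```text
t: 12.25
ee_pos: [0.5374, -0.1989, 0.1133]
tcp_rot: [-1.054, -2.959, -0.001]
ft_force: [-0.3, 0.6, 0.1]
grip_width: 0.723
grasp_force: 0.0
```

```bash
python3 g.py .531 -.299 .11 10.2
```

```text
shift [-58.3 -81.6   3.2] turn [-1.000e-02 -5.000e-02  4.059e+01] t 12.25 F [-0.3  0.6  0.1] pos [ 0.5374 -0.1989  0.1133] grip 67.27447848650125 0.0
```

Emit:
{"method": "servo_tool", "body": {
  "moves": [-12,-16,0,0,0,8.2,-24,-32,0,0,0,16.4,-36,-48,0,0,0,24.6,-48,-65,0,0,0,32.7,-58,-81,0,0,0,40.6]
}}

```text
t: 12.75
ee_pos: [0.5321, -0.2973, 0.1131]
tcp_rot: [-2.015, -2.409, -0.001]
ft_force: [0.4, -0.2, 1.1]
grip_width: 0.816
grasp_force: 0.0
```

Emit:
{"method": "servo_tool", "body": {
  "moves": [0,0,0,0,0,0,0,0,0,0,0,0]
}}

```text
t: 12.95
ee_pos: [0.5317, -0.2968, 0.1131]
tcp_rot: [-2.005, -2.417, -0.001]
ft_force: [-0.5, 0.7, -0.7]
grip_width: 0.816
grasp_force: 0.0
```

```bash
python3 g.py .531 -.299 .0 10.2
python3 - <<'E'
from h import *
s,Ds=manip.get_image("side")
cv2.imwrite("pics/c6.png",cv2.resize(s[240:370,320:480,::-1],None,fx=5,fy=4.6,interpolation=cv2.INTER_CUBIC))
E
```

```text
shift [ -2.2  -1.1 113.1] turn [-0.03 -0.1   0.44] t 12.95 F [-0.5  0.7 -0.7] pos [ 0.5317 -0.2968  0.1131] grip 75.86113961548679 0.0
```

View pics/c6.png

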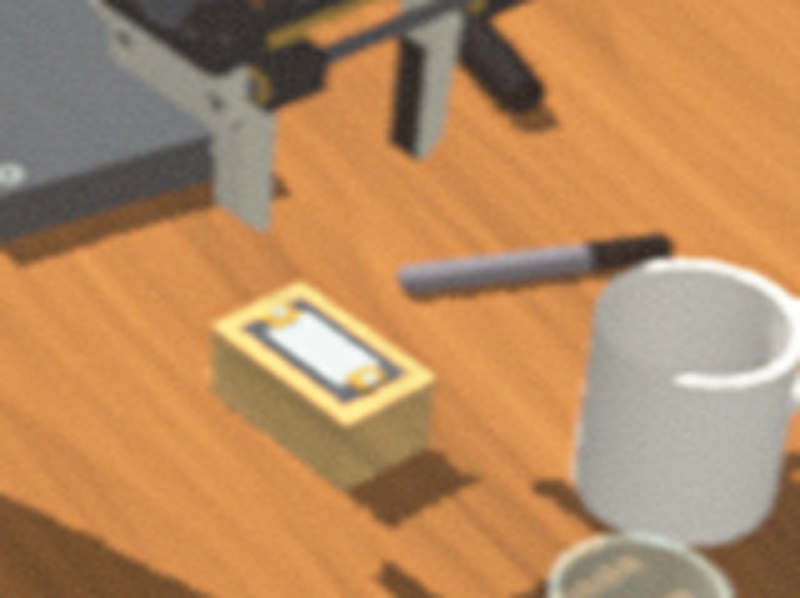

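The fingers straddle the block's width (block top at about crop 325,350), and the marker and mug are clear.

Emit:
{"method": "servo_tool", "body": {
  "moves": [-2,-1,35,0,0,0.4,-2,-1,65,0,0,0.4,-2,-1,85,0,0,0.4,-2,-1,98,0,0,0.4,-2,-1,98,0,0,0.4]
}}

```text
t: 13.5
ee_pos: [0.5301, -0.2985, 0.014]
tcp_rot: [-2.014, -2.406, -0.0]
ft_force: [0.0, 0.6, -0.7]
grip_width: 0.816
grasp_force: 0.0
```

Emit:
{"method": "servo_tool", "body": {
  "moves": [0,0,5,0,0,0,0,0,10,0,0,0,0,0,14,0,0,0,0,0,14,0,0,0]
}}

```text
t: 13.9
ee_pos: [0.5308, -0.3005, 0.0016]
tcp_rot: [-2.019, -2.407, 0.0]
ft_force: [-0.1, 0.1, 0.5]
grip_width: 0.816
grasp_force: 0.0
```

Emit:
{"method": "servo_tool", "body": {
  "moves": [0,0,0,0,0,0,0,0,0,0,0,0,0,0,0,0,0,0,0,0,0,0,0,0,0,0,0,0,0,0],
  "jaw": 30
}}

```text
t: 14.4
ee_pos: [0.5313, -0.3008, 0.002]
tcp_rot: [2.018, 2.406, 0.0]
ft_force: [1.3, 0.7, 1.0]
grip_width: 0.536
grasp_force: 29.9
```

Emit:
{"method": "servo_tool", "body": {
  "moves": [0,0,0,0,0,0,0,0,0,0,0,0]
}}

```text
t: 14.6
ee_pos: [0.5313, -0.3008, 0.002]
tcp_rot: [2.018, 2.406, 0.0]
ft_force: [1.3, -0.4, 2.0]
grip_width: 0.529
grasp_force: 29.9
```

```bash
python3 - <<'E'
from h import *
from scipy.spatial.transform import Rotation as Rn
s=manip.get_state(); print(s["ee_pos"],s["ft_force"],s["moment"],Rn.from_rotvec(s["tcp_rot"]).as_matrix()[:,1],s["grip_width"]*93)
E
python3 g.py .5517 .005 .11 1.1
```

```text
[ 0.53133925 -0.30082327  0.00201947] [ 1.28201959 -0.35689018  2.04892105] [-0.05555458 -0.17196673 -0.06247837] [9.84735963e-01 1.74053487e-01 6.82683830e-04] 49.23947087293206
shift [ 297.5   73.4 -108.1] turn [0.04 0.03 8.92] t 14.6 F [ 1.3 -0.4  2. ] pos [ 0.5313 -0.3008  0.002 ] grip 49.23947087293206 29.923761785030365
```

Gripped at 49 mm. Lifting and carrying it over the bed.

Emit:
{"method": "servo_tool", "body": {
  "moves": [0,0,-15,0,0,0,0,0,-40,0,0,0,0,0,-70,0,0,0,30,7,-90,0,0,1,70,17,-90,0,0,2]
}}

```text
t: 15.1
ee_pos: [0.5367, -0.2308, 0.0943]
tcp_rot: [2.061, 2.364, -0.0]
ft_force: [1.7, 0.7, -3.8]
grip_width: 0.536
grasp_force: 29.9
```

```bash
python3 g.py .5465 -.002 .09 1.1
```

```text
shift [225.4  40.8   3.6] turn [0.21 0.21 6.71] t 15.1 F [ 1.7  0.7 -3.8] pos [ 0.5367 -0.2308  0.0943] grip 49.824415803762484 29.929244220256805
```

Emit:
{"method": "servo_tool", "body": {
  "moves": [45,8,0,0,0,1.5,90,16,0,0,0,3,135,24,0,0,0,4.5,180,33,0,0,0,6,224,40,0,0,0,6.8]
}}

```text
t: 15.6
ee_pos: [0.5427, 0.0006, 0.091]
tcp_rot: [-2.197, -2.243, 0.002]
ft_force: [0.8, 0.0, -3.5]
grip_width: 0.535
grasp_force: 29.9
```

Emit:
{"method": "servo_tool", "body": {
  "moves": [0,0,0,0,0,0,0,0,0,0,0,0]
}}

```text
t: 15.8
ee_pos: [0.5428, -0.0001, 0.0911]
tcp_rot: [-2.193, -2.248, 0.002]
ft_force: [0.6, -0.4, -3.3]
grip_width: 0.533
grasp_force: 29.9
```

```bash
python3 g.py .5465 -.002 .04 1.1;  python3 - <<'E'
from h import *
s,Ds=manip.get_image("side")
cv2.imwrite("pics/c7.png",cv2.resize(s[170:290,280:420,::-1],None,fx=5,fy=5,interpolation=cv2.INTER_CUBIC))
E
```

```text
shift [-2.   3.7 51.1] turn [-0.12  0.01  0.31] t 15.8 F [ 0.6 -0.4 -3.3] pos [ 5.428e-01 -1.000e-04  9.110e-02] grip 49.57978491700222 29.931075274944305
```

View pics/c7.png

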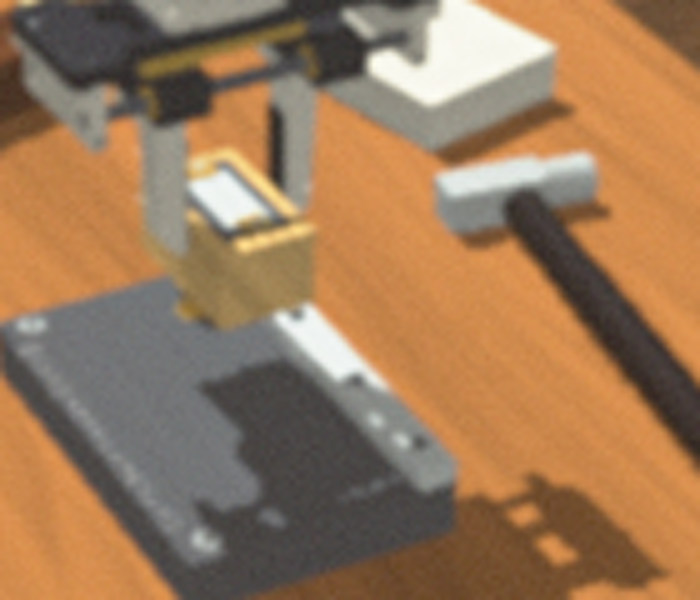

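The block is level above the bed, with its centre under the grip, and the pin head shows at about (317,231) beyond its +y end. Lowering.

Emit:
{"method": "servo_tool", "body": {
  "moves": [-2,3,20,0,0,0.3,-2,3,40,0,0,0.3,-2,3,51,0,0,0.3,-2,3,51,0,0,0.3]
}}

```text
t: 16.25
ee_pos: [0.5452, -0.0043, 0.0389]
tcp_rot: [-2.203, -2.235, 0.004]
ft_force: [-0.1, 0.2, -2.7]
grip_width: 0.54
grasp_force: 29.9
```

Emit:
{"method": "servo_tool", "body": {
  "moves": [0,0,3,0,0,0,0,0,6,0,0,0,0,0,7,0,0,0,0,0,7,0,0,0]
}}

```text
t: 16.65
ee_pos: [0.5471, -0.0033, 0.0341]
tcp_rot: [2.203, 2.239, 0.0]
ft_force: [-0.1, 0.3, -3.2]
grip_width: 0.538
grasp_force: 29.9
```

Emit:
{"method": "servo_tool", "body": {
  "moves": [0,0,1,0,0,0,0,0,2,0,0,0,0,0,2,0,0,0]
}}

```text
t: 16.95
ee_pos: [0.5471, -0.0032, 0.032]
tcp_rot: [2.203, 2.239, 0.0]
ft_force: [0.4, 0.9, -1.8]
grip_width: 0.538
grasp_force: 29.9
```

Emit:
{"method": "servo_tool", "body": {
  "moves": [0,0,0.5,0,0,0,0,0,1,0,0,0,0,0,1,0,0,0]
}}

```text
t: 17.25
ee_pos: [0.5471, -0.0032, 0.032]
tcp_rot: [2.203, 2.239, 0.001]
ft_force: [-2.7, -0.3, 6.7]
grip_width: 0.532
grasp_force: 29.9
```

The block is on the bed. I'll ease off slightly and creep toward the fence.

Emit:
{"method": "servo_tool", "body": {
  "moves": [0,1,-0.5,0,0,0,0,2,-0.5,0,0,0,0,3,-0.5,0,0,0,0,4,-0.5,0,0,0,0,4,-0.5,0,0,0]
}}

```text
t: 17.75
ee_pos: [0.5501, -0.0032, 0.032]
tcp_rot: [-2.203, -2.239, 0.002]
ft_force: [-5.7, -0.6, 8.3]
grip_width: 0.535
grasp_force: 29.9
```

Emit:
{"method": "servo_tool", "body": {
  "moves": [0,0.5,0,0,0,0,0,1,0,0,0,0,0,1,0,0,0,0]
}}

```text
t: 18.05
ee_pos: [0.5509, -0.0032, 0.032]
tcp_rot: [-2.202, -2.239, 0.002]
ft_force: [-6.5, -0.8, 9.0]
grip_width: 0.534
grasp_force: 29.9
```

Emit:
{"method": "servo_tool", "body": {
  "moves": [0,0.5,-0.5,0,0,0,0,1,-0.5,0,0,0,0,1,-0.5,0,0,0]
}}

```text
t: 18.35
ee_pos: [0.5525, -0.0031, 0.032]
tcp_rot: [-2.203, -2.239, 0.001]
ft_force: [-4.0, 0.4, 5.1]
grip_width: 0.534
grasp_force: 29.9
```

Emit:
{"method": "servo_tool", "body": {
  "moves": [0,0.5,0,0,0,0,0,1,0,0,0,0,0,1,0,0,0,0]
}}

```text
t: 18.65
ee_pos: [0.5535, -0.0031, 0.032]
tcp_rot: [-2.203, -2.239, 0.001]
ft_force: [-4.4, 0.1, 5.4]
grip_width: 0.534
grasp_force: 29.9
```

Emit:
{"method": "servo_tool", "body": {
  "moves": [0,0.5,0,0,0,0,0,1,0,0,0,0,0,1,0,0,0,0]
}}

```text
t: 18.95
ee_pos: [0.5545, -0.0031, 0.032]
tcp_rot: [-2.203, -2.239, 0.001]
ft_force: [-4.4, 0.3, 4.4]
grip_width: 0.535
grasp_force: 29.9
```

Emit:
{"method": "servo_tool", "body": {
  "moves": [0,0.5,0,0,0,0,0,1,0,0,0,0,0,1.5,0,0,0,0,0,1.5,0,0,0,0]
}}

```text
t: 19.35
ee_pos: [0.5546, -0.0031, 0.032]
tcp_rot: [-2.201, -2.238, 0.004]
ft_force: [-8.1, -0.4, 9.9]
grip_width: 0.538
grasp_force: 29.9
```

Fence contact at x = 0.5546. Now sliding along it toward the pin.

Emit:
{"method": "servo_tool", "body": {
  "moves": [2,-0.3,-0.3,0,0,0,4,-0.3,-0.3,0,0,0,6,-0.3,-0.3,0,0,0,8,-0.3,-0.3,0,0,0,9,-0.3,-0.3,0,0,0]
}}

```text
t: 19.85
ee_pos: [0.5546, 0.0038, 0.0321]
tcp_rot: [2.204, 2.239, -0.006]
ft_force: [-7.2, -8.7, 5.0]
grip_width: 0.534
grasp_force: 29.9
```

Emit:
{"method": "servo_tool", "body": {
  "moves": [1,0,0,0,0,0,2,0,0,0,0,0,3,0,0,0,0,0,3,0,0,0,0,0]
}}

```text
t: 20.25
ee_pos: [0.5546, 0.0069, 0.0321]
tcp_rot: [2.204, 2.239, -0.006]
ft_force: [-7.2, -8.0, 4.7]
grip_width: 0.534
grasp_force: 29.9
```

Emit:
{"method": "servo_tool", "body": {
  "moves": [1,0,0,0,0,0,2,0,0,0,0,0,3,0,0,0,0,0,3,0,0,0,0,0]
}}

```text
t: 20.65
ee_pos: [0.5545, 0.0098, 0.0321]
tcp_rot: [2.204, 2.239, -0.006]
ft_force: [-7.5, -8.5, 5.0]
grip_width: 0.534
grasp_force: 29.9
```

Emit:
{"method": "servo_tool", "body": {
  "moves": [0.5,0,0,0,0,0,1,0,0,0,0,0,1.5,0,0,0,0,0,1.5,0,0,0,0,0]
}}

```text
t: 21.05
ee_pos: [0.5545, 0.011, 0.0321]
tcp_rot: [2.204, 2.239, -0.007]
ft_force: [-7.7, -9.8, 4.8]
grip_width: 0.537
grasp_force: 29.9
```

Emit:
{"method": "servo_tool", "body": {
  "moves": [0.5,0,0,0,0,0,1,0,0,0,0,0,1.5,0,0,0,0,0,1.5,0,0,0,0,0]
}}

```text
t: 21.45
ee_pos: [0.5545, 0.0115, 0.0321]
tcp_rot: [2.202, 2.238, -0.009]
ft_force: [-7.6, -13.0, 6.8]
grip_width: 0.534
grasp_force: 29.9
```

Pin contact at y ≈ 0.0115. I'll firm up both.

Emit:
{"method": "servo_tool", "body": {
  "moves": [0.7,0.3,0,0,0,0,1.4,0.7,0,0,0,0,2,1,0,0,0,0,2,1,0,0,0,0,2,1,0,0,0,0]
}}

```text
t: 21.95
ee_pos: [0.5546, 0.012, 0.0322]
tcp_rot: [2.201, 2.239, -0.013]
ft_force: [-11.5, -18.1, 8.3]
grip_width: 0.533
grasp_force: 29.9
```

```bash
python3 - <<'E'
from h import *
s,Ds=manip.get_image("side");np.savez("t9.npz",s=s,Ds=Ds);P=cloud("side",Ds)
cv2.imwrite("pics/c8.png",cv2.resize(s[180:280,280:400,::-1],None,fx=6,fy=6,interpolation=cv2.INTER_CUBIC))
q=manip.get_state();print(q["ft_force"],q["moment"],q["tcp_rot"],q["ee_pos"],q["grip_width"],q["t"])
E
python3 g.py .5545 .0115 .032 1.1
```

```text
[-10.96194721 -18.34641327   9.046019  ] [-3.08434561  2.10717974 -0.18260408] [ 2.20149064  2.23898755 -0.01295701] [0.5545654  0.0120484  0.03224305] 0.5350724768043629 22.0
shift [-0.5 -0.1  0.2] turn [-0.27  0.4  -0.13] t 22.0 F [-11.  -18.3   9. ] pos [0.5546 0.012  0.0322] grip 49.761740342805744 29.947500228881836
```

View pics/c8.png

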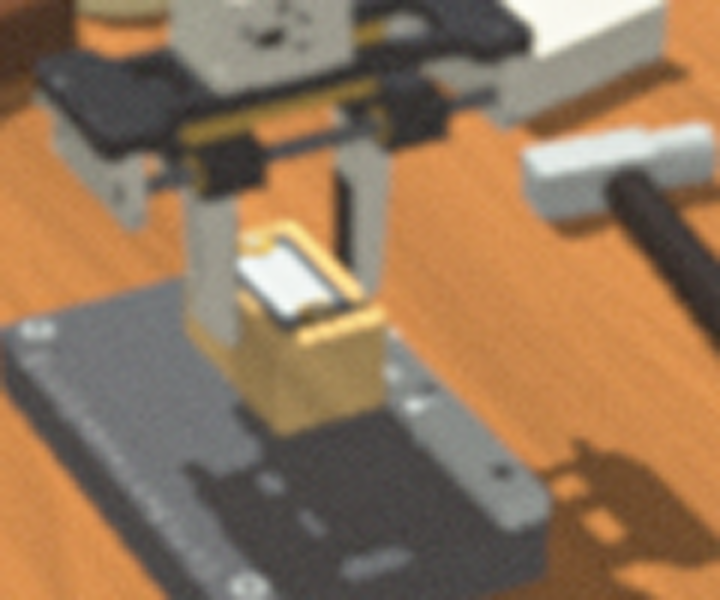

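The block is flat on the bed at about (331,240), against the fence and hard up to the pin, which is hidden behind it. Forces are steady at about 11 N toward the fence and 18 N toward the pin. I'll hold briefly and hand in.

Emit:
{"method": "servo_tool", "body": {
  "moves": [0.3,0.2,0,0,0,0,0.3,0.2,0,0,0,0,0.3,0.2,0,0,0,0,0.3,0.2,0,0,0,0,0.3,0.2,0,0,0,0]
}}

```text
t: 22.5
ee_pos: [0.5546, 0.012, 0.0323]
tcp_rot: [2.201, 2.239, -0.014]
ft_force: [-11.2, -19.3, 9.2]
grip_width: 0.536
grasp_force: 29.9
```

```bash
python3 -c "
from rig import manip
print(manip.get_state()['ft_force'],manip.close_job())"
```

```text
the job is handed in; nothing more can be done
[-11.15417901 -19.28557065   9.22298946] None
```

I handed the job in at about 22.5 s: the stop pin is home in the jig, and the block is flat in the corner, still held with about 11 N toward the fence and 19 N toward the pin at the wrist; the hand-in returned no verdict.

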